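Push a row of culture dishes home in the loading lane and press the load button

TASK

Three culture dishes stand touching in a row in the loading lane on the bench. With the fingertips behind the last dish, gently push the whole row along the lane as one train until it is fully home against the end stop, touching no other dish and lifting none; then, only once all three are home, press the green button on top of the end stop fully down, let it come back up, and leave everything standing untouched. Do not disturb the things lying round the lane.

Things in the scene. Friction and masses are not known exactly. Their poses are not given: they have to be found in the camera images.
- lane: Loading lane fixed to the bench: aluminium floor plate 354 x 84 mm, 3 mm thick, a grey guide rail along each side (22 mm high, 66 mm between) whose top lip overhangs the dishes (54 mm clear between lips) and a white end-stop block. Origin at bench height on the centre line; x points along the lane to the end stop, z up. Fully home, the dish centres lie at about x = +89, +28 and -34 mm. The row slides against about 0.5 N.
- lane_stop (a point): Centre of the end-stop face (black pad), at the lane's floor: x = +120 mm in the lane's axes. Behind it stands the white block, 52 mm long, 84 mm wide and 39 mm high, with the green button on top.
- lane_mouth (a point): Open end of the lane, centre of its floor: x = -180 mm in the lane's axes. Beyond it the rails flare out, to x = -200 mm, and then there is bare bench.
- front_dish: Culture dish with pinkish-red filling, first in the row, nearest the end stop, with its lid on, 62 mm in diameter, 15 mm high, about 30 g, lying flat on the 3 mm floor of the lane. Origin at the centre of its underside, z up; being round, its yaw means nothing. 
- middle_dish: Culture dish with beige filling, second in the row, with its lid on, 62 mm in diameter, 15 mm high, about 30 g, lying flat on the 3 mm floor of the lane. Origin at the centre of its underside, z up; being round, its yaw means nothing. 
- rear_dish: Culture dish with pale cream filling, last in the row, farthest from the end stop; the one to push, with its lid on, 62 mm in diameter, 15 mm high, about 30 g, lying flat on the 3 mm floor of the lane. Origin at the centre of its underside, z up; being round, its yaw means nothing. At the start it is anywhere from 45 to 100 mm short of its home position.
- load_button (a joint): Travel of the round green push button in m: 0 up, 0.006 fully down. It is pressed straight down against a spring (about 4 N fully down) and springs back by itself.
- load_button_top (a point): Centre of the top face of the green push button (32 mm in diameter) on the end-stop block, 60 mm above the bench when up; it stands 10 mm proud of its grey round housing (48 mm in diameter). It lies at x = 151 mm, y = 0 in the lane's axes.
- red_cap_bottle: Bystander: small white bottle with a red cap, 37 mm in diameter, 82 mm tall, standing on the bench on the far side of the lane. Origin at the centre of its underside.
- label_roll: Bystander: white roll of labels, 67 mm in diameter, 31 mm high, lying flat on the bench on the far side of the lane. Origin at the centre of its underside.
- timer: Bystander: white bench timer with a display and three keys, 56 x 66 x 18 mm, lying on the bench on the robot's side of the lane. Origin at the centre of its underside.
- marker: Bystander: blue-capped marker pen, 17 x 135 x 16 mm, lying on the bench on the robot's side of the lane, long side along its own y. Origin at the centre of its underside.

How it is judged:
By the outcome, as a careful person would: the job done as asked, in the order asked, and still so for the second after the job is handed in, with the robot touching nothing.
It also fails if it takes over 48 s, if anything falls off the work surface, if the arm or the gripper's body presses on something with over 40 N, if the wrist force passes 120 N, or if a joint passes its speed limit or range.

ROBOT

A 7-joint arm with a two-finger parallel gripper is mounted at the origin on a cart in front of the work surface, level with it; the furniture and walls round the work are solid. World frame = base frame: x ahead of the robot, y to its left, z up, the work surface at z = 0. Lengths are in m, angles in degrees, forces in N, time in s.
With the tool pointing down it reaches from about 0.4 to 0.9 m from the base axis. Payload 5.6 kg.
Tool frame: the origin (TCP) lies between the finger pads; the fingertips stand 22 mm ahead of it and the grasp point (between the pads) lies 3 mm ahead of it; y points along the fingers, z is the direction in which the jaws open and shut, and the axes are right-handed (so a half turn about y gives the same grasp; the last joint's range is limited). The gripper opens to 92 mm and grips with 3 to 60 N. Pads are 20 mm wide; open, the fingers measure 128 mm over their backs; the gripper's body (75 mm by 189 mm) begins 69 mm behind the grasp point.
Start: joints at [72.594, 26.786, -0.665, 91.828, 0.344, 61.387, -3.226], TCP at [0.168, -0.628, 0.212] pointing down, gripper open.
Joint ranges: [-144.91, 144.91], [-17.63, 115.5], [-89.93, 88.59], [15.96, 139.68], [-74.01, 254.01], [8.47, 105.57], [-167.45, 167.45]. Speed limits (degrees/s): [147.25, 147.25, 180, 180, 180, 180, 180].

INTERFACE

Orientations are given as a 3x3 rotation matrix whose columns are the frame's x, y, z axes.
In Python, from plant import read_state, viewer, env gives the robot as it stands.
- The arm moves only by the tool jog_arm, never from a script. Its argument "commands" is a list of rows, each a list of 2 entries, a list of its own where there are three numbers: the shift along the tool's x, y, z in m, then the turn about the tool's y in degrees. In form: [[[tx, ty, tz], turn], ...]. A call has 1 to 10 rows; each row shifts and turns the pose as measured when the row begins, along the tool's axes as they then stand; what a row does not reach is not made up. A row lasts 1/10 s, in which the tool goes at most 50 mm and 8.59 degrees, less where a joint would pass 70% of its speed; a pose out of reach is approached as far as the arm can. A call is refused whole if a number of a shift passes 0.05 or a number of a turn 8.59, either way. A call with a gripper value outside its range is refused whole. "gripper" is the finger opening in m, from 0 to 0.0919, set as the call begins (left out, the last holds). The fingers move at their own pace and stop on an object; "squeeze" is the grip in N (left out, the last holds). Time passes only in rows, so rows that do not move let the fingers close. It gives the time, the measured TCP pose, the force and the opening at its end, in the units of the state.
- read_state(): the state, without advancing time (a new reading comes with each control period).
- viewer.snapshot(name): name is "scene" or "top" or "wrist"; returns (picture, depth): 384x512x3 uint8, red, green, blue; 384x512 float32, m along the optical axis (not along the pixel's ray), 0 where there is no reading.
- viewer.calibration(name): a dict with "intrinsics" (3x3 intrinsics, pixels), "distortion" ([k1, k2, p1, p2, k3] as OpenCV has them; the pictures are not rectified), "R" (3x3) and "t" (3): a world point X has camera coordinates R X + t. Camera axes: x right, y down, z forward; pixel columns grow to the right and rows downward; lengths in m; the calibration is good to about 2 mm. A picture is of the moment at which its call begins: read the wrist's pose just before it. calibration takes no time and is no camera call; for the wrist camera it gives the pose at the moment of the call.
- env.close_job(): hands the job in, once; it reports no verdict.
The state is a dict: "clock": time; "qpos": joint angles; "qd": joint speeds; "tau": joint torques, N m; "position": TCP position; "ee_rot": TCP orientation; "force": force on the tool from outside, world axes, zero at the start; "torque": the same for the moment, N m; "width": finger opening in m.
Only numpy, scipy, OpenCV 4.12 (cv2) and the standard library are available. Lean on these libraries where they do the work, as an engineer would, in place of code of your own. Each camera call takes 0.05 s, during which the arm holds its last target.

## Working session

There is one attempt and no reset: what is moved stays moved. The work goes in short steps, Python scripts to look and compute and a tool call to move; the robot and the scene stay as the last step left them, time stands still between calls to the robot, and variables do not carry over. Pictures are saved under pics/ and viewed, and the job is handed in when it is done.

Besides the shell and the picture viewer there is one more tool, called after "Call:" as name(argument=value, ...) on one line, values as JSON. jog_arm: Moves the arm, as the interface text tells. Its arguments: {"type":"object","properties":{"commands":{"type":"array","items":{"type":"array"}},"gripper":{"type":"number"},"squeeze":{"type":"number"}},"required":["commands"]}

```bash
mkdir -p pics; ls
cat > h.py <<'E'
import numpy as np, cv2
from plant import read_state, viewer, env
def snap(n,f):
    c=viewer.calibration(n); p,d=viewer.snapshot(n)
    cv2.imwrite('pics/'+f+'.png',p[:,:,::-1]); np.savez('pics/'+f+'.npz',p=p,d=d,K=c['intrinsics'],D=c['distortion'],R=c['R'],t=c['t'])
    return p,d
def w(f,u,v,z=None):
    a=np.load('pics/'+f+'.npz'); K,D,R,t=a['K'],a['D'],a['R'],a['t']
    q=cv2.undistortPoints(np.array([[[u,v]]],float),K,D)[0,0]
    r=np.array([q[0],q[1],1.])
    if z is None:
        s=np.median(a['d'][int(v)-1:int(v)+2,int(u)-1:int(u)+2]); 
    else:
        c=-R.T@t; dd=R.T@r; s=(z-c[2])/dd[2]
    return R.T@(r*s-t)
E
python3 - <<'E'
from h import *
np.set_printoptions(precision=4,suppress=True)
s=read_state();print(s)
snap('scene','s0');snap('top','t0')
E
```

```text
pics
{'clock': 0.0, 'qpos': array([72.5916, 26.8352, -0.6641, 91.8796,  0.3434, 61.3868, -3.2261]), 'qd': array([-0.0288,  0.0005, -0.0503,  0.0794, -0.0046,  0.0708,  0.0337]), 'tau': array([  0.0002, -52.0567,  -0.0122, -24.3755,  -0.0566,   0.0173,
         0.0002]), 'position': array([ 0.1674, -0.6275,  0.2112]), 'ee_rot': array([[-0.9662, -0.0006,  0.2578],
       [-0.2578,  0.0016, -0.9662],
       [ 0.0001, -1.    , -0.0017]]), 'force': array([-0.8969,  0.3744, -0.5023]), 'torque': array([-0.0562,  0.012 ,  0.0126]), 'width': 0.09169781302496853}
```

View pics/s0.png

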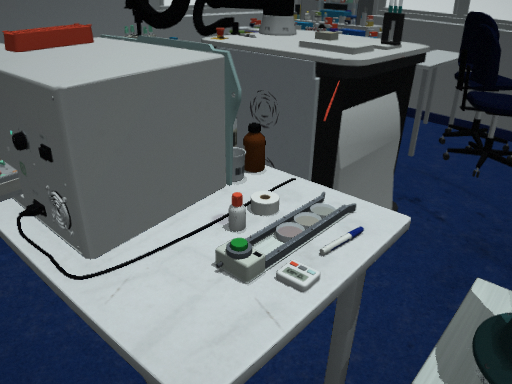

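View pics/t0.png

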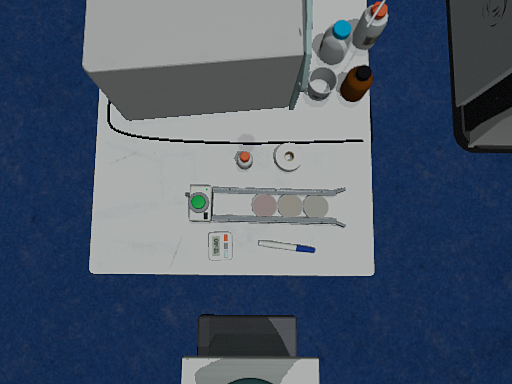

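Run:
```python
from h import *
np.set_printoptions(precision=4,suppress=True)
p=cv2.imread('pics/t0.png')[135:265,175:355]
cv2.imwrite('pics/t0c.png',cv2.resize(p,None,fx=4.4,fy=4.4,interpolation=cv2.INTER_CUBIC))
for n,u,v,z in [('btn',198.5,202,.06),('front',264,205,.018),('mid',290,205.5,.018),('rear',315.5,206.5,.018),('timer',220,246,.018),('m1',259,243,.015),('m2',314,250,.015),('bottle',245,157,.082),('roll',288,157,.031),('railL end',344,189,.022),('railR end',344,226,.022),('base',250,384,0)]:
    print(n,w('t0',u,v,z),w('t0',u,v) if v<380 else '')
c=np.load('pics/t0.npz');print(-c['R'].T@c['t'],c['K'])
```

```text
btn [0.5058 0.1225 0.06  ] [0.5058 0.1225 0.0605]
front [ 0.5053 -0.0301  0.018 ] [ 0.5052 -0.03    0.0184]
mid [ 0.5048 -0.0923  0.018 ] [ 0.5049 -0.0923  0.0173]
rear [ 0.5032 -0.1534  0.018 ] [ 0.5032 -0.1534  0.0179]
timer [0.407 0.073 0.018] [0.407  0.0731 0.0154]
m1 [ 0.4151 -0.0189  0.015 ] [ 0.4152 -0.019   0.0125]
m2 [ 0.4    -0.1493  0.015 ] [ 0.4    -0.1496  0.0133]
bottle [0.6082 0.0171 0.082 ] [0.6083 0.0171 0.0818]
roll [ 0.6203 -0.0864  0.031 ] [ 0.6267 -0.0893  0.0001]
railL end [ 0.5458 -0.2219  0.022 ] [ 0.5459 -0.2222  0.0208]
railR end [ 0.457  -0.2203  0.022 ] [ 0.4571 -0.2204  0.0216]
base [ 0.0925 -0.0013 -0.    ] 
[0.3807 0.0234 1.1813] [[489.7667   0.     251.3311]
 [  0.     489.7667 182.6635]
 [  0.       0.       1.    ]]
```

View pics/t0c.png

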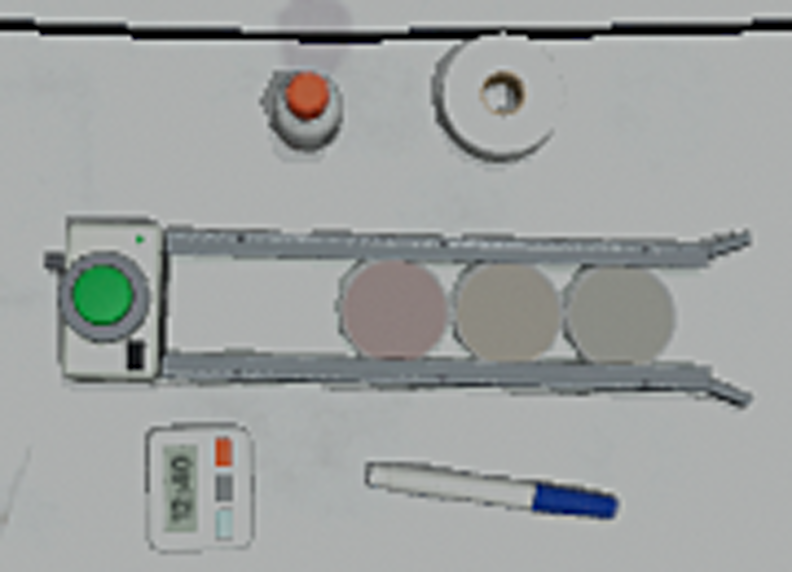

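Run:
```python
from h import *
np.set_printoptions(precision=4,suppress=True)
f=lambda x,y:(175+(x+.5)/4.4-.5,135+(y+.5)/4.4-.5)
P={n:w('t0',*f(x,y),z) for n,x,y,z in [('b',102,295,.06),('h',104,298,.05),('f',393,310,.018),('m',507,310,.018),('r',620,312,.018),('rl',168,240,.022),('rl2',705,254,.022),('rr',168,366,.022),('rr2',705,377,.022)]}
print(P)
a=(P['rl']+P['rr'])/2;b=(P['rl2']+P['rr2'])/2
print(a,b,np.degrees(np.arctan2(*(a-b)[:2])))
pts=np.array([P[k][:2] for k in 'bfmr']);c=np.polyfit(pts[:,1],pts[:,0],1);print(c,np.degrees(c[0]))
```

```text
{'b': array([0.5066, 0.1242, 0.06  ]), 'h': array([0.5061, 0.124 , 0.05  ]), 'f': array([ 0.5051, -0.0299,  0.018 ]), 'm': array([ 0.5058, -0.0919,  0.018 ]), 'r': array([ 0.5055, -0.1535,  0.018 ]), 'rl': array([0.5413, 0.0926, 0.022 ]), 'rl2': array([ 0.5374, -0.1997,  0.022 ]), 'rr': array([0.4729, 0.0911, 0.022 ]), 'rr2': array([ 0.4703, -0.1986,  0.022 ])}
[0.5071 0.0919 0.022 ] [ 0.5039 -0.1992  0.022 ] 0.6357652557227601
[0.0036 0.5059] 0.20461569132872526
```

Call:
jog_arm(commands=[[[0,0,0],8],[[0,0,0],8]], gripper=0)

```text
clock: 0.3
position: [0.167, -0.6269, 0.21]
ee_rot: [[-1.0, -0.001, -0.027], [0.027, 0.004, -1.0], [0.001, -1.0, -0.004]]
force: [0.9, -0.1, 1.0]
width: 0.0779
```

Call:
jog_arm(commands=[[[-0.03,0,-0.036],-1],[[-0.03,0,-0.036],0],[[-0.03,0,-0.036],0],[[-0.03,0,-0.036],0],[[-0.03,0,-0.036],0],[[-0.03,0,-0.036],0],[[-0.03,0,-0.036],0],[[-0.03,0,-0.036],0],[[0,0,0],0]])

```text
clock: 1.2
position: [0.4172, -0.3316, 0.2061]
ee_rot: [[-1.0, -0.006, -0.018], [0.018, 0.007, -1.0], [0.006, -1.0, -0.007]]
force: [0.1, 0.1, -0.0]
width: 0.0061
```

Call:
jog_arm(commands=[[[-0.03,0.02,-0.034],0],[[-0.03,0.02,-0.034],0],[[-0.026,0.02,-0.03],0],[[0,0.02,0],0],[[0,0,0],0]])

```text
clock: 1.7
position: [0.5023, -0.2383, 0.1259]
ee_rot: [[-1.0, -0.006, -0.019], [0.019, 0.005, -1.0], [0.006, -1.0, -0.005]]
force: [-0.3, -0.6, 0.3]
width: 0.0004
```

Run:
```python
from h import *
np.set_printoptions(precision=4,suppress=True)
s=read_state();print(s['position'],s['ee_rot'],s['force'],s['width'])
snap('wrist','w1');snap('top','t1');snap('scene','s1')
p=np.hstack([cv2.imread('pics/%s.png'%n) for n in ('w1','t1')]);cv2.imwrite('pics/c1.png',cv2.resize(p,(800,300)))
```

```text
[ 0.5023 -0.2383  0.1259] [[-0.9998 -0.0059 -0.0188]
 [ 0.0188  0.0052 -0.9998]
 [ 0.006  -1.     -0.0051]] [-0.2555 -0.564   0.2822] 0.0003782784810263207
```

View pics/w1.png

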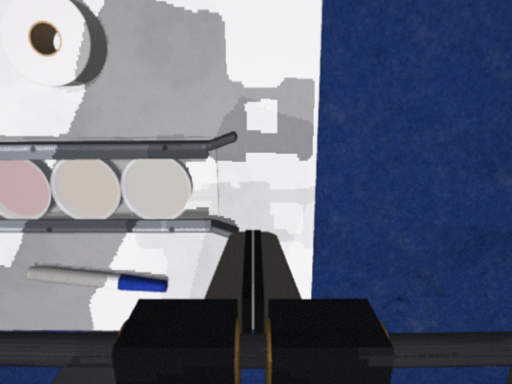

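View pics/t1.png

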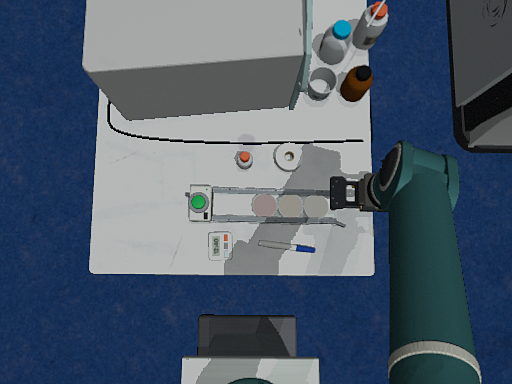

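Run:
```python
from h import *
np.set_printoptions(precision=4,suppress=True)
for n,u,v,z in [('rear',156,187,.018),('mid',86,187,.018),('front',17,187,.018),('floor end',217,185,.003),('railU',210,148,.022),('railL',212,226,.022),('railU2',20,148,.022),('railL2',20,226,.022)]: print(n,w('w1',u,v,z),w('w1',u,v))
a=np.load('pics/w1.npz')
s=read_state();X=s['position']+s['ee_rot']@[0,.022,0]
print(cv2.projectPoints(X[None],cv2.Rodrigues(a['R'])[0],a['t'],a['K'],a['D'])[0])
p=cv2.imread('pics/w1.png')[120:300,0:330];cv2.imwrite('pics/w1c.png',cv2.resize(p,None,fx=2.4,fy=2.4,interpolation=cv2.INTER_CUBIC))
```

```text
rear [ 0.5031 -0.1539  0.018 ] [ 0.5035 -0.1543  0.0194]
mid [ 0.5042 -0.0925  0.018 ] [ 0.5048 -0.0936  0.0201]
front [ 0.5053 -0.0308  0.018 ] [ 0.5055 -0.0314  0.0188]
floor end [ 0.4995 -0.2051  0.003 ] [ 0.4999 -0.2053  0.0042]
railU [ 0.537  -0.2032  0.022 ] [ 0.5372 -0.2035  0.0236]
railL [ 0.4674 -0.201   0.022 ] [ 0.4674 -0.201   0.0219]
railU2 [ 0.5403 -0.0442  0.022 ] [ 0.5405 -0.0452  0.0235]
railL2 [ 0.4699 -0.028   0.022 ] [ 0.4707 -0.0294  0.0238]
[[[255.7696 225.5556]]]
```

View pics/w1c.png

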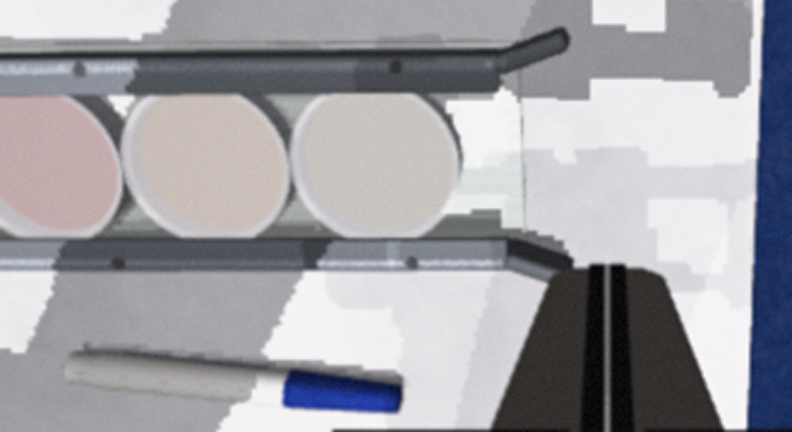

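Call:
jog_arm(commands=[[[0,0.03,0],0],[[0,0.03,0],0],[[0,0.025,0],0],[[0,0.007,0],0],[[0,0.002,0],0],[[0,0,0],0]])

```text
clock: 2.45
position: [0.5073, -0.2507, 0.0421]
ee_rot: [[-0.999, 0.014, -0.033], [0.033, -0.007, -0.999], [-0.014, -1.0, 0.007]]
force: [-0.4, -0.3, -1.0]
width: 0.0002
```

Run:
```python
from h import *
s=read_state();print(s['qpos'].round(1),s['qd'].round(2),s['position'],s['clock'])
```

```text
[ 28.7  31.9  -7.5 110.6   6.7  37.  -74.8] [ 0.58 -1.06  0.15 -0.77 -0.13  0.48  0.11] [ 0.50732506 -0.2506875   0.04205018] 2.45
```

Call:
jog_arm(commands=[[[0,0,0],0],[[0,0.005,-0.003],-0.8],[[0,0,0],0]])

```text
clock: 2.75
position: [0.5095, -0.249, 0.0402]
ee_rot: [[-1.0, 0.019, -0.019], [0.019, -0.01, -1.0], [-0.019, -1.0, 0.01]]
force: [0.0, 0.6, 0.5]
width: 0.0005
```

Run:
```python
from h import *
s=read_state();print(s['qpos'].round(1),s['qd'].round(2),s['position'],s['clock'])
```

```text
[ 28.6  32.1  -7.6 110.7   7.   36.4 -74.5] [ 0.3  -1.24  0.31 -0.99  0.08  0.34 -0.  ] [ 0.50947227 -0.24903712  0.04023071] 2.75
```

Call:
jog_arm(commands=[[[0.006,0.006,0],0],[[0.003,0.004,0],0]])

```text
clock: 2.95
position: [0.5013, -0.2489, 0.0305]
ee_rot: [[-1.0, 0.021, -0.018], [0.018, -0.011, -1.0], [-0.022, -1.0, 0.011]]
force: [0.9, -0.2, 0.4]
width: 0.0003
```

Call:
jog_arm(commands=[[[0,0,-0.007],0],[[0,0,-0.007],0],[[0,0,-0.007],0],[[0,0,-0.006],0]])

```text
clock: 3.35
position: [0.5004, -0.22, 0.0292]
ee_rot: [[-1.0, 0.02, -0.019], [0.019, -0.01, -1.0], [-0.02, -1.0, 0.01]]
force: [0.1, 0.8, 0.4]
width: 0.0006
```

Call:
jog_arm(commands=[[[-0.001,-0.001,-0.004],0],[[-0.0005,0,-0.004],0],[[0,0,-0.004],0],[[0,0,-0.004],0],[[0,0,-0.004],0],[[0,0,-0.004],0]])

```text
clock: 3.95
position: [0.5033, -0.1929, 0.0305]
ee_rot: [[-1.0, 0.021, -0.018], [0.017, -0.01, -1.0], [-0.021, -1.0, 0.01]]
force: [0.3, 0.7, 0.0]
width: 0.0004
```

Run:
```python
from h import *
snap('wrist','w2');snap('top','t2')
s=read_state();print(s['position'],s['force'],s['clock'])
```

```text
[ 0.50332115 -0.19240284  0.03047963] [ 0.56574224 -0.1582879   0.21936184] 4.05
```

View pics/w2.png

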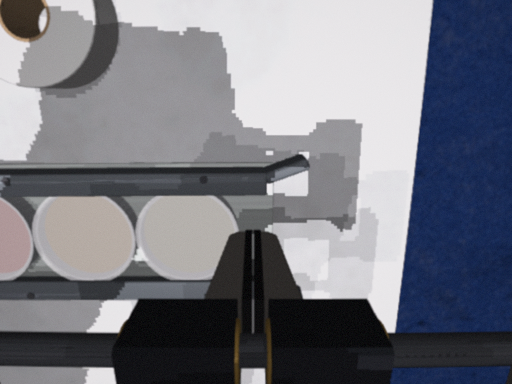

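Run:
```python
from h import *
np.set_printoptions(precision=4,suppress=True)
print(w('w2',188,235,.018),w('w2',85,235,.018))
p=cv2.imread('pics/w2.png')[150:330,0:330];cv2.imwrite('pics/w2c.png',cv2.resize(p,None,fx=2.4,fy=2.4,interpolation=cv2.INTER_CUBIC))
```

```text
[ 0.5028 -0.1544  0.018 ] [ 0.5041 -0.0927  0.018 ]
```

View pics/w2c.png

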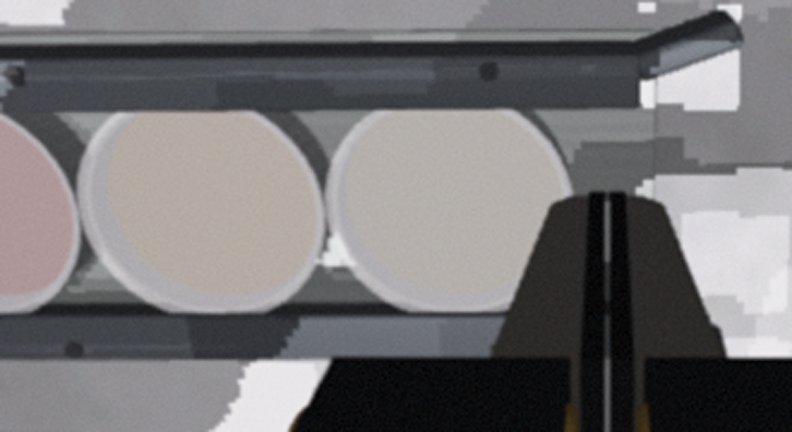

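Call:
jog_arm(commands=[[[0,0,-0.004],0],[[0,0,-0.004],0],[[0,0,-0.004],0],[[0,0,-0.004],0],[[0,0,-0.004],0]])

```text
clock: 4.55
position: [0.5035, -0.1718, 0.0302]
ee_rot: [[-1.0, 0.02, -0.018], [0.018, -0.01, -1.0], [-0.021, -1.0, 0.01]]
force: [-0.8, 0.3, 0.1]
width: 0.0007
```

Run:
```python
from h import *
snap('wrist','w3')
s=read_state();print(s['position'],s['force'],s['clock'])
```

```text
[ 0.50359405 -0.17084705  0.03020292] [0.2133596  1.15642422 0.76841509] 4.6
```

View pics/w3.png

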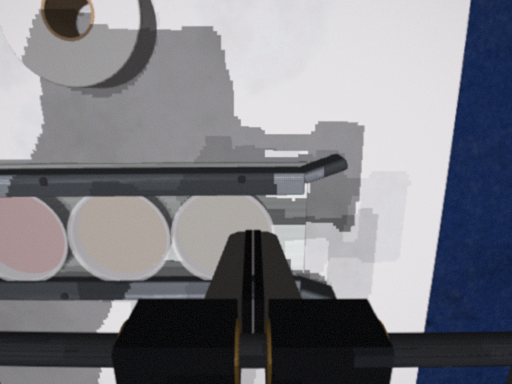

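Run:
```python
from h import *
np.set_printoptions(precision=4,suppress=True)
print('rear',w('w3',222,236,.018),'mid',w('w3',119,235,.018))
for u,v in [(222,215),(222,235),(253,234),(253,240),(253,260),(253,290),(240,240),(266,240),(262,222),(200,240)]: print(u,v,w('w3',u,v))
a=np.load('pics/w3.npz');print(-a['R'].T@a['t'],a['R'])
s=read_state()
for k in(0,.022):
  X=s['position']+s['ee_rot']@[0,k,0]
  print(X,cv2.projectPoints(X[None],cv2.Rodrigues(a['R'])[0],a['t'],a['K'],a['D'])[0])
p=cv2.imread('pics/w3.png')[150:330,60:390];cv2.imwrite('pics/w3c.png',cv2.resize(p,None,fx=2.4,fy=2.4,interpolation=cv2.INTER_CUBIC))
snap('scene','s3');p=cv2.imread('pics/s3.png')[150:310,190:390];cv2.imwrite('pics/s3c.png',cv2.resize(p,None,fx=3.7,fy=3.7,interpolation=cv2.INTER_CUBIC))
```

```text
rear [ 0.5021 -0.1536  0.018 ] mid [ 0.5041 -0.0921  0.018 ]
222 215 [ 0.5159 -0.1543  0.0193]
222 235 [ 0.5034 -0.1538  0.0194]
253 234 [ 0.5127 -0.1721  0.0404]
253 240 [ 0.5125 -0.172   0.0476]
253 260 [ 0.5117 -0.1718  0.0677]
253 290 [ 0.5041 -0.1715  0.08  ]
240 240 [ 0.512  -0.1654  0.0462]
266 240 [ 0.5119 -0.1786  0.0467]
262 222 [ 0.5111 -0.1775  0.0195]
200 240 [ 0.5006 -0.1406  0.0196]
[ 0.5839 -0.1717  0.2062] [[-0.0187 -0.9998  0.009 ]
 [-0.9603  0.0204  0.2782]
 [-0.2784 -0.0035 -0.9605]]
[ 0.5036 -0.1708  0.0302] [[[250.939  241.7414]]]
[ 0.504  -0.1711  0.0082] [[[251.1154 226.2657]]]
```

View pics/w3c.png

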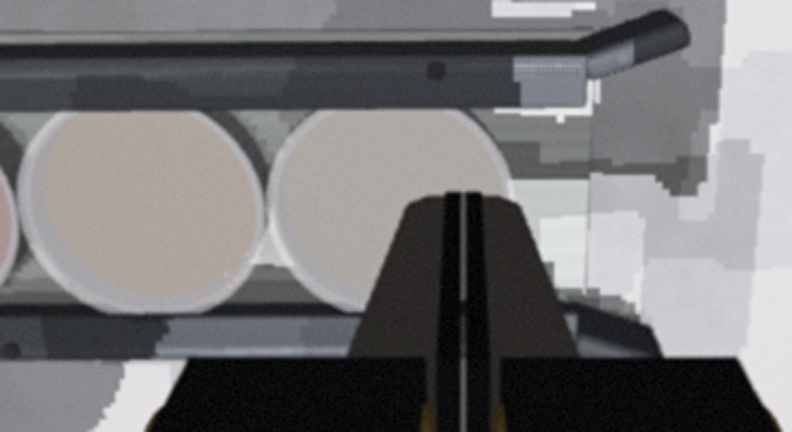

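View pics/s3c.png

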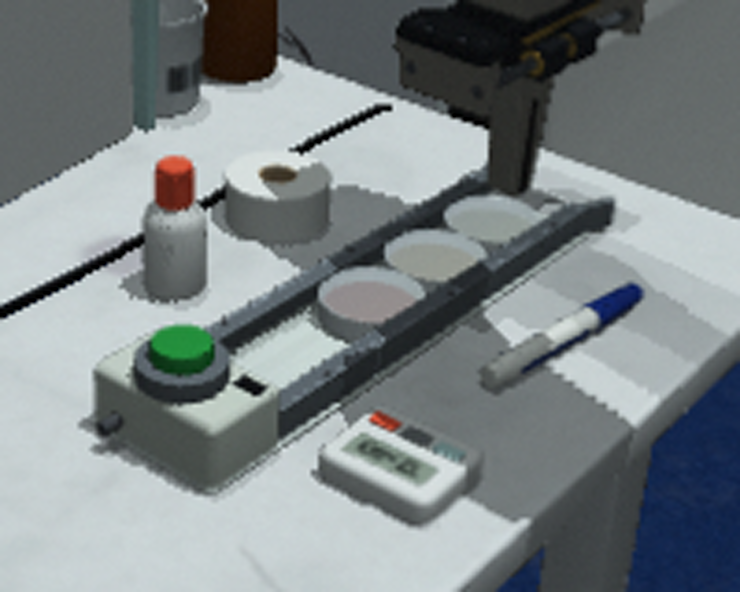

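Run:
```python
from h import *
np.set_printoptions(precision=4,suppress=True)
for v in range(226,242): print(v,[w('w3',u,v).round(4).tolist() for u in (246,260)])
d=np.load('pics/w3.npz')['d'];print(d[225:240,225:282:4].round(3))
d=np.load('pics/w1.npz')['d'];print(d[225:240,225:282:4].round(3))
```

```text
226 [[0.5087, -0.1681, 0.0191], [0.5086, -0.1763, 0.0194]]
227 [[0.508, -0.1681, 0.0189], [0.508, -0.1763, 0.0194]]
228 [[0.5073, -0.1681, 0.0188], [0.5075, -0.1763, 0.0197]]
229 [[0.507, -0.1681, 0.0196], [0.5069, -0.1763, 0.0199]]
230 [[0.5126, -0.1683, 0.0347], [0.5066, -0.1763, 0.0207]]
231 [[0.5124, -0.1683, 0.0355], [0.5122, -0.1759, 0.0354]]
232 [[0.5128, -0.1684, 0.0378], [0.5126, -0.1758, 0.0377]]
233 [[0.5126, -0.1684, 0.0389], [0.5125, -0.1758, 0.0389]]
234 [[0.5127, -0.1684, 0.0403], [0.5123, -0.1758, 0.0397]]
235 [[0.5126, -0.1684, 0.0414], [0.5124, -0.1757, 0.0412]]
236 [[0.5126, -0.1684, 0.0427], [0.5121, -0.1757, 0.0419]]
237 [[0.5126, -0.1684, 0.0441], [0.5121, -0.1757, 0.0432]]
238 [[0.5126, -0.1684, 0.0452], [0.5124, -0.1756, 0.0451]]
239 [[0.5123, -0.1684, 0.0459], [0.5121, -0.1756, 0.0457]]
240 [[0.5125, -0.1685, 0.0475], [0.5122, -0.1755, 0.0471]]
241 [[0.5123, -0.1685, 0.0482], [0.5122, -0.1755, 0.0484]]
[[0.198 0.201 0.2   0.201 0.201 0.199 0.201 0.2   0.2   0.2   0.2   0.2
  0.217 0.216 0.215]
 [0.201 0.201 0.2   0.201 0.201 0.201 0.201 0.201 0.2   0.2   0.20
[... 1987 characters left out ...]
84 0.183 0.185
  0.325 0.325 0.325]
 [0.3   0.302 0.183 0.183 0.183 0.18  0.179 0.182 0.179 0.183 0.183 0.183
  0.325 0.325 0.326]
 [0.303 0.302 0.181 0.182 0.181 0.178 0.179 0.18  0.179 0.181 0.181 0.181
  0.182 0.326 0.326]
 [0.302 0.181 0.179 0.18  0.181 0.178 0.178 0.177 0.177 0.179 0.18  0.18
  0.181 0.326 0.325]
 [0.302 0.18  0.179 0.18  0.178 0.177 0.176 0.177 0.177 0.179 0.178 0.179
  0.179 0.326 0.326]
 [0.328 0.177 0.177 0.177 0.177 0.175 0.175 0.176 0.175 0.177 0.177 0.178
  0.178 0.178 0.326]
 [0.328 0.176 0.176 0.176 0.177 0.174 0.175 0.174 0.175 0.176 0.176 0.176
  0.176 0.176 0.327]
 [0.327 0.174 0.176 0.175 0.175 0.173 0.173 0.173 0.174 0.175 0.175 0.176
  0.174 0.175 0.328]]
```

Run:
```python
from h import *
np.set_printoptions(precision=4,suppress=True)
for y in range(150,204,4): print(y,[w('s3',190+x/3.7,150+y/3.7).round(4).tolist() for x in (504,518)])
a=np.load('pics/s3.npz')
s=read_state()
for k in(-.03,0,.022):
  X=s['position']+s['ee_rot']@[0,k,0]
  q=cv2.projectPoints(X[None],cv2.Rodrigues(a['R'])[0],a['t'],a['K'],a['D'])[0].ravel()
  print(k,(q-[190,150])*3.7)
```

```text
150 [[0.4993, -0.1559, 0.0634], [0.4916, -0.1595, 0.0647]]
154 [[0.4989, -0.1558, 0.0609], [0.4915, -0.1598, 0.0619]]
158 [[0.4986, -0.1558, 0.0582], [0.4919, -0.1611, 0.0586]]
162 [[0.4984, -0.1561, 0.0554], [0.4915, -0.1609, 0.0561]]
166 [[0.498, -0.1558, 0.0529], [0.4913, -0.1612, 0.0533]]
170 [[0.498, -0.1564, 0.05], [0.4915, -0.1621, 0.0501]]
174 [[0.4983, -0.1575, 0.0467], [0.4926, -0.1646, 0.0461]]
178 [[0.4982, -0.1579, 0.0438], [0.4928, -0.1655, 0.0429]]
182 [[0.4981, -0.1582, 0.041], [0.4928, -0.1662, 0.0398]]
186 [[0.4983, -0.159, 0.0378], [0.4925, -0.1662, 0.0371]]
190 [[0.4984, -0.1598, 0.0347], [0.492, -0.1658, 0.0347]]
194 [[0.5094, -0.1797, 0.0202], [0.4935, -0.1692, 0.03]]
198 [[0.5092, -0.1798, 0.0174], [0.5199, -0.2172, -0.0011]]
202 [[0.5075, -0.1774, 0.016], [0.5022, -0.1859, 0.0146]]
-0.03 [511.4738 144.9268]
0 [506.1281 187.4323]
0.022 [502.2801 217.822 ]
```

Call:
jog_arm(commands=[[[0,0,0.012],0],[[0,0,0.012],0],[[0,0,0.012],0],[[0,0,0.008],0],[[0,0,0],0]])

```text
clock: 5.15
position: [0.5025, -0.2216, 0.0308]
ee_rot: [[-1.0, 0.021, -0.02], [0.02, -0.012, -1.0], [-0.021, -1.0, 0.011]]
force: [-0.8, 0.5, 0.4]
width: 0.0004
```

Call:
jog_arm(commands=[[[0,0.006,0],0],[[0,0.006,0],0],[[0,0.004,0],0],[[0,0.003,0],0],[[0,0,0],0]])

```text
clock: 5.65
position: [0.5024, -0.2208, 0.0094]
ee_rot: [[-1.0, 0.019, -0.019], [0.019, -0.01, -1.0], [-0.02, -1.0, 0.01]]
force: [-0.9, 1.1, -0.2]
width: 0.0006
```

Run:
```python
from h import *
np.set_printoptions(precision=4,suppress=True)
snap('wrist','w4');snap('scene','s4')
s=read_state();print(s['position'],s['force'],s['clock'])
for v in range(226,236): print(v,[w('w4',u,v).round(4).tolist() for u in (246,260)])
p=cv2.imread('pics/s4.png')[150:310,190:390];cv2.imwrite('pics/s4c.png',cv2.resize(p,None,fx=3.7,fy=3.7,interpolation=cv2.INTER_CUBIC))
```

```text
[ 0.5027 -0.221   0.0099] [-1.7822 -0.667   0.2259] 5.75
226 [[0.5088, -0.2172, 0.0014], [0.5085, -0.2253, 0.0013]]
227 [[0.5082, -0.2172, 0.0016], [0.508, -0.2253, 0.0015]]
228 [[0.5076, -0.2172, 0.0015], [0.5074, -0.2253, 0.0016]]
229 [[0.5074, -0.2172, 0.0026], [0.5071, -0.2253, 0.0023]]
230 [[0.5118, -0.2174, 0.0148], [0.5067, -0.2253, 0.0028]]
231 [[0.5115, -0.2174, 0.0154], [0.5112, -0.225, 0.0149]]
232 [[0.5113, -0.2174, 0.0162], [0.511, -0.2249, 0.0159]]
233 [[0.5116, -0.2175, 0.0182], [0.5112, -0.2249, 0.0176]]
234 [[0.5116, -0.2175, 0.0196], [0.5111, -0.2248, 0.0188]]
235 [[0.5113, -0.2175, 0.0203], [0.5113, -0.2248, 0.0206]]
```

View pics/s4c.png

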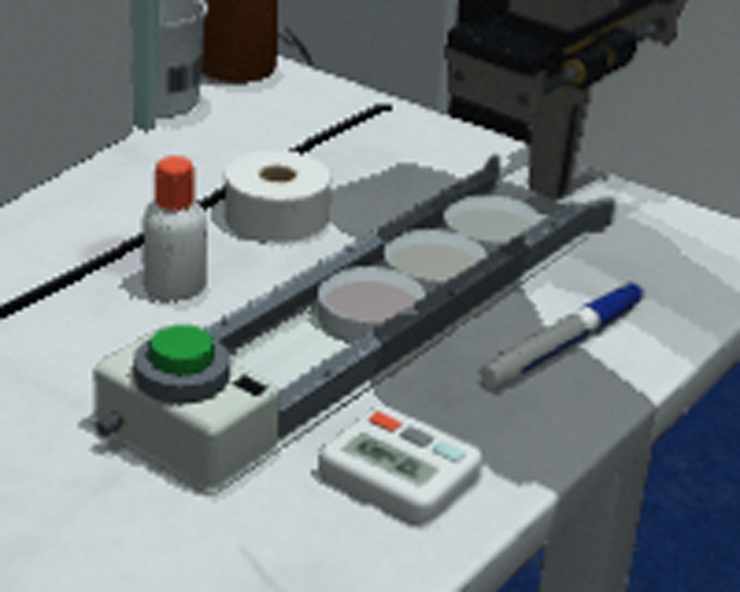

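View pics/w4.png

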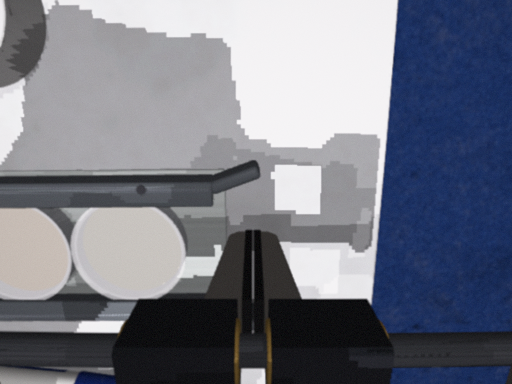

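Call:
jog_arm(commands=[[[0.001,0.003,-0.004],0],[[0,0.002,-0.004],0],[[0,0,-0.004],0]])

```text
clock: 6.05
position: [0.5023, -0.2086, 0.0048]
ee_rot: [[-1.0, 0.021, -0.02], [0.02, -0.011, -1.0], [-0.021, -1.0, 0.011]]
force: [-0.2, -0.1, -0.0]
width: 0.0004
```

Call:
jog_arm(commands=[[[0,0,-0.004],0],[[0,0,-0.004],0],[[0,0,-0.004],0],[[0,0,-0.004],0],[[0,0,-0.004],0]])

```text
clock: 6.55
position: [0.5031, -0.1866, 0.0049]
ee_rot: [[-1.0, 0.022, -0.019], [0.019, -0.011, -1.0], [-0.022, -1.0, 0.011]]
force: [-0.2, -1.5, 0.8]
width: 0.0004
```

Run:
```python
from h import *
np.set_printoptions(precision=4,suppress=True)
snap('wrist','w5');snap('scene','s5')
s=read_state();print(s['position'],s['force'],s['clock'])
for v in range(226,236): print(v,[w('w5',u,v).round(4).tolist() for u in (246,260)])
p=cv2.imread('pics/s5.png')[150:310,190:390];cv2.imwrite('pics/s5c.png',cv2.resize(p,None,fx=3.7,fy=3.7,interpolation=cv2.INTER_CUBIC))
```

```text
[ 0.5032 -0.186   0.0049] [ 0.0412 -0.5565 -0.8121] 6.65
226 [[0.5125, -0.1832, 0.0043], [0.5123, -0.1909, 0.0042]]
227 [[0.5118, -0.1831, 0.0041], [0.5117, -0.1909, 0.0044]]
228 [[0.5111, -0.1831, 0.004], [0.511, -0.1909, 0.0041]]
229 [[0.5107, -0.1831, 0.0044], [0.5107, -0.1909, 0.0047]]
230 [[0.5123, -0.1832, 0.0097], [0.5102, -0.1909, 0.0051]]
231 [[0.5124, -0.1832, 0.0112], [0.5119, -0.1907, 0.0106]]
232 [[0.5124, -0.1832, 0.0128], [0.5119, -0.1907, 0.0119]]
233 [[0.5124, -0.1832, 0.0139], [0.5119, -0.1907, 0.0133]]
234 [[0.5123, -0.1832, 0.0151], [0.5122, -0.1906, 0.0153]]
235 [[0.5122, -0.1833, 0.0162], [0.5118, -0.1906, 0.0157]]
```

View pics/s5c.png

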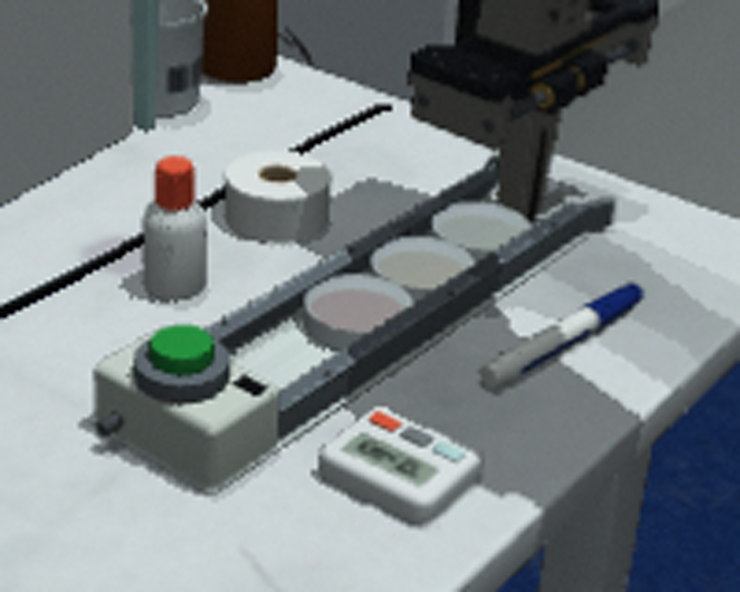

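View pics/w5.png

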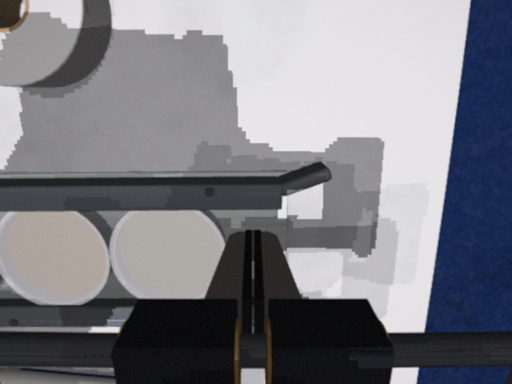

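Run:
```python
from h import *
np.set_printoptions(precision=4,suppress=True)
print(w('w5',168,256,.018),w('w5',53,256,.018))
```

```text
[ 0.502 -0.142  0.018] [ 0.5032 -0.0811  0.018 ]
```

Call:
jog_arm(commands=[[[0,0,-0.004],0],[[0,0,-0.004],0],[[0,0,-0.004],0],[[0,0,-0.004],0],[[0,0,-0.004],0],[[0,0,-0.004],0]])

```text
clock: 7.25
position: [0.5038, -0.1616, 0.0048]
ee_rot: [[-1.0, 0.022, -0.02], [0.019, -0.012, -1.0], [-0.023, -1.0, 0.012]]
force: [-0.8, -1.1, 0.6]
width: 0.0002
```

Call:
jog_arm(commands=[[[0,0,-0.004],0],[[0,0,-0.004],0],[[0,0,-0.004],0],[[0,0,-0.004],0],[[0,0,-0.004],0],[[0,0,-0.004],0],[[0,0,-0.004],0],[[0,0,-0.004],0],[[0,0,-0.003],0]])

```text
clock: 8.15
position: [0.505, -0.1238, 0.0048]
ee_rot: [[-1.0, 0.023, -0.02], [0.019, -0.013, -1.0], [-0.023, -1.0, 0.012]]
force: [-0.4, -1.5, 1.5]
width: 0.0003
```

Run:
```python
from h import *
np.set_printoptions(precision=4,suppress=True)
snap('top','t6');snap('scene','s6')
s=read_state();print(s['position'],s['force'],s['clock'])
p=cv2.imread('pics/s6.png')[150:310,190:390];cv2.imwrite('pics/s6c.png',cv2.resize(p,None,fx=3.7,fy=3.7,interpolation=cv2.INTER_CUBIC))
p=cv2.imread('pics/t6.png')[135:265,175:355]
cv2.imwrite('pics/t6c.png',cv2.resize(p,None,fx=4.4,fy=4.4,interpolation=cv2.INTER_CUBIC))
```

```text
[ 0.505  -0.1235  0.0048] [ 0.8863 -0.7078  0.2332] 8.25
```

View pics/s6c.png

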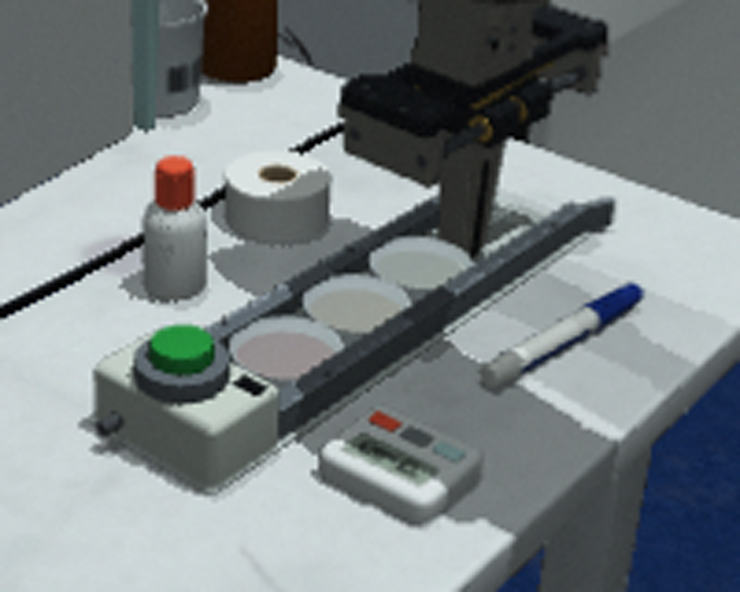

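View pics/t6c.png

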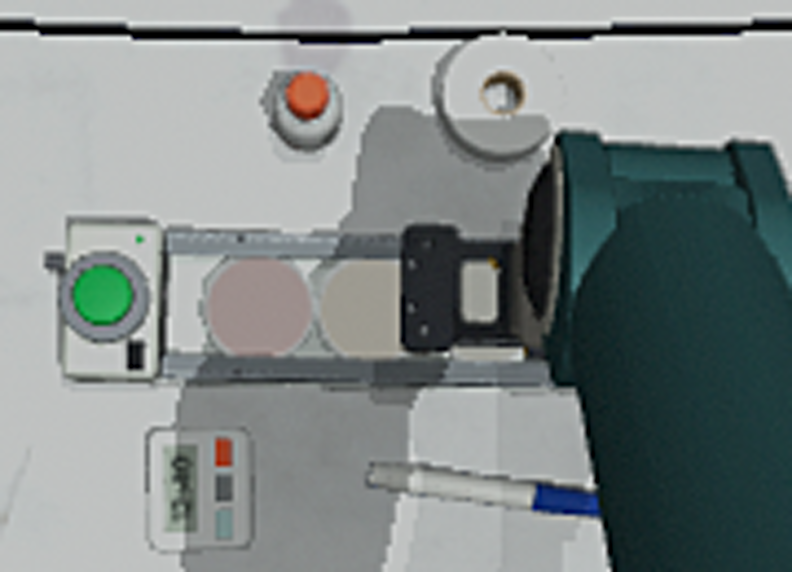

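Call:
jog_arm(commands=[[[0,0,-0.004],0],[[0,0,-0.004],0],[[0,0,-0.003],0],[[0,0,-0.002],0]])

```text
clock: 8.65
position: [0.5052, -0.1102, 0.0046]
ee_rot: [[-1.0, 0.023, -0.02], [0.02, -0.013, -1.0], [-0.023, -1.0, 0.012]]
force: [0.0, -1.7, 1.5]
width: 0.0005
```

Call:
jog_arm(commands=[[[0,0,-0.002],0],[[0,0,-0.0015],0]])

```text
clock: 8.85
position: [0.5053, -0.1064, 0.0046]
ee_rot: [[-1.0, 0.023, -0.02], [0.02, -0.013, -1.0], [-0.023, -1.0, 0.013]]
force: [-1.3, -1.7, 0.9]
width: 0.0008
```

Call:
jog_arm(commands=[[[0,0,-0.0015],0],[[0,0,-0.0015],0]])

```text
clock: 9.05
position: [0.5054, -0.1037, 0.0046]
ee_rot: [[-1.0, 0.023, -0.02], [0.02, -0.014, -1.0], [-0.024, -1.0, 0.013]]
force: [0.0, -5.5, 1.8]
width: 0.0003
```

Run:
```python
from h import *
np.set_printoptions(precision=4,suppress=True)
snap('top','t7');snap('scene','s7')
for i in range(1):
  s=read_state();print(s['position'],s['force'],s['clock'])
p=cv2.imread('pics/s7.png')[190:290,190:330];cv2.imwrite('pics/s7c.png',cv2.resize(p,None,fx=5,fy=5,interpolation=cv2.INTER_CUBIC))
p=cv2.imread('pics/t7.png')[135:265,175:355]
cv2.imwrite('pics/t7c.png',cv2.resize(p,None,fx=4.4,fy=4.4,interpolation=cv2.INTER_CUBIC))
```

```text
[ 0.5054 -0.1038  0.0046] [-0.6484 -3.5568  1.9668] 9.15
```

View pics/s7c.png

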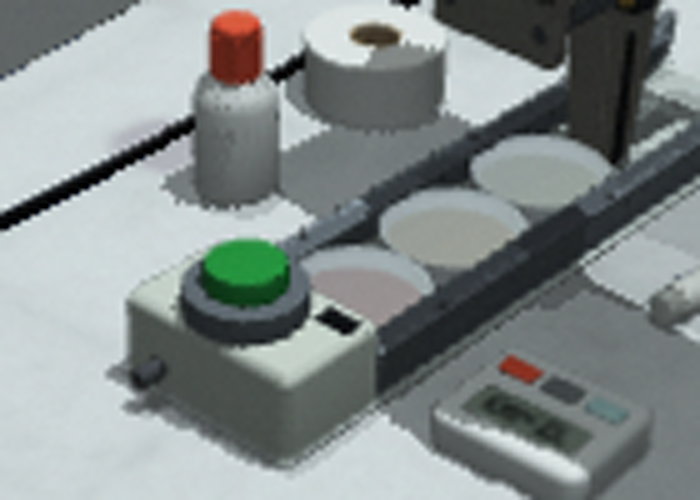

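View pics/t7c.png

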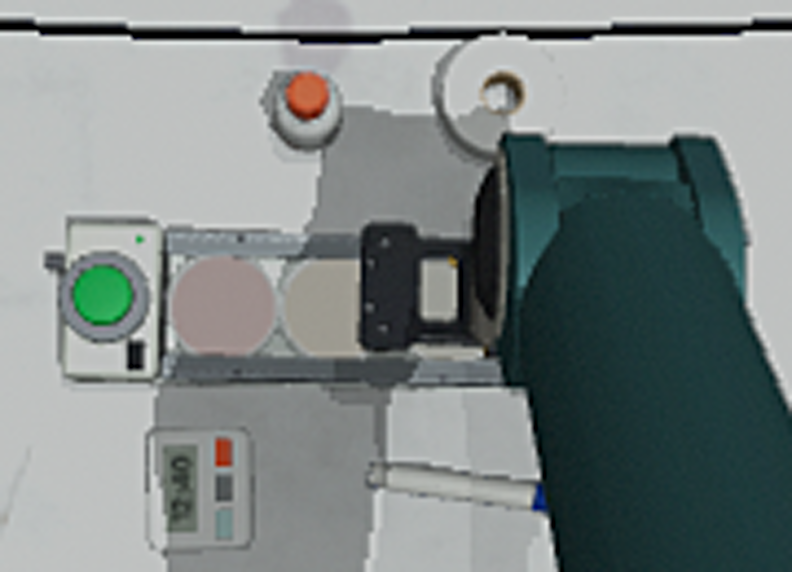

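Run:
```python
from h import *
f=lambda x,y:(175+(x+.5)/4.4-.5,135+(y+.5)/4.4-.5)
print(w('t7',*f(223,306),.018),w('t7',*f(102,295),.06))
```

```text
[0.50612689 0.06232159 0.018     ] [0.50658143 0.12416608 0.06      ]
```

Call:
jog_arm(commands=[[[0,0,-0.0008],0],[[0,0,-0.0008],0]])

```text
clock: 9.35
position: [0.5054, -0.1038, 0.0047]
ee_rot: [[-0.999, 0.023, -0.022], [0.022, -0.015, -1.0], [-0.024, -1.0, 0.015]]
force: [-0.5, -5.3, 2.1]
width: 0.0006
```

Call:
jog_arm(commands=[[[0,0,0.003],0],[[0,0,0.006],0],[[0,0,0.01],0],[[0,0,0.01],0],[[0,-0.01,0.01],0],[[0,-0.03,0],0],[[0,-0.03,0],0],[[0,-0.03,0],0],[[0,-0.02,0],0]])

```text
clock: 10.25
position: [0.4982, -0.1442, 0.1276]
ee_rot: [[-1.0, 0.015, -0.023], [0.023, -0.01, -1.0], [-0.015, -1.0, 0.009]]
force: [-0.9, -1.3, -0.5]
width: 0.0001
```

Run:
```python
from h import *
np.set_printoptions(precision=4,suppress=True)
snap('wrist','w8');snap('scene','s8')
s=read_state();print(s['position'],s['ee_rot'],s['force'],s['clock'])
p=cv2.imread('pics/s8.png')[190:290,190:330];cv2.imwrite('pics/s8c.png',cv2.resize(p,None,fx=5,fy=5,interpolation=cv2.INTER_CUBIC))
```

```text
[ 0.4998 -0.1446  0.1286] [[-0.9995  0.0188 -0.0236]
 [ 0.0234 -0.0107 -0.9997]
 [-0.019  -0.9998  0.0103]] [-0.228  -0.4792  0.3495] 10.35
```

View pics/s8c.png

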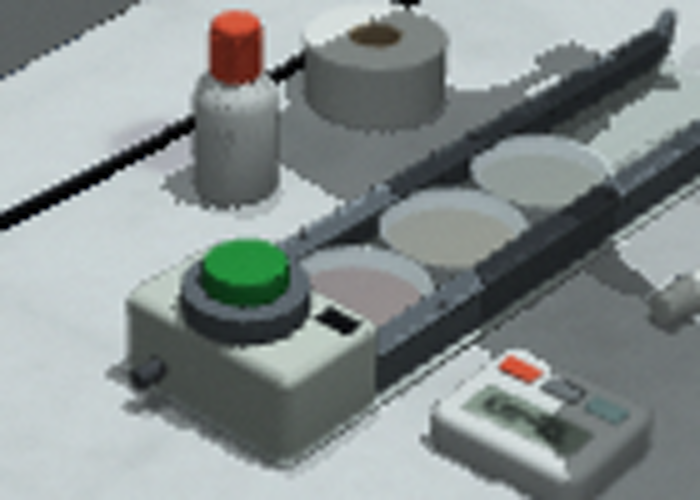

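View pics/w8.png

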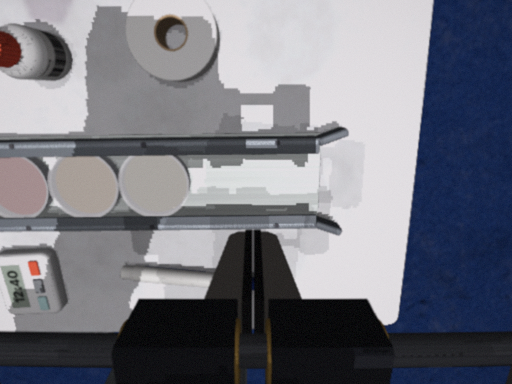

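Call:
jog_arm(commands=[[[0,0,-0.035],0],[[0,0,-0.035],0],[[0,0,-0.035],0],[[0,0,-0.035],0],[[0,0,-0.035],0],[[0,0,-0.035],0],[[0,0,-0.035],0],[[0,0,-0.01],0],[[0,0,0],0]])

```text
clock: 11.25
position: [0.5047, 0.1121, 0.1228]
ee_rot: [[-0.999, 0.014, -0.033], [0.033, -0.012, -0.999], [-0.014, -1.0, 0.012]]
force: [-0.1, -0.6, -0.0]
width: 0.0003
```

Call:
jog_arm(commands=[[[-0.002,0.015,-0.008],0],[[0,0.015,-0.003],0],[[0,0.01,0],0],[[0,0,0],0]])

```text
clock: 11.65
position: [0.5079, 0.1155, 0.0806]
ee_rot: [[-0.999, 0.012, -0.04], [0.04, -0.016, -0.999], [-0.013, -1.0, 0.015]]
force: [-1.0, -0.2, 0.6]
width: 0.0005
```

Run:
```python
from h import *
np.set_printoptions(precision=4,suppress=True)
snap('wrist','w9');snap('scene','s9')
s=read_state();print(s['position'],s['ee_rot'],s['force'],s['clock'])
for v in range(226,236,2): print(v,[w('w9',u,v).round(4).tolist() for u in (246,260)])
p=cv2.imread('pics/s9.png')[170:290,190:330];cv2.imwrite('pics/s9c.png',cv2.resize(p,None,fx=5,fy=5,interpolation=cv2.INTER_CUBIC))
```

```text
[0.5088 0.1161 0.0819] [[-0.9991  0.0145 -0.0405]
 [ 0.0402 -0.0153 -0.9991]
 [-0.0151 -0.9998  0.0147]] [0.2374 0.9122 0.0508] 11.75
226 [[0.51, 0.1192, 0.062], [0.5092, 0.1106, 0.061]]
228 [[0.5088, 0.1193, 0.0624], [0.5078, 0.1107, 0.061]]
230 [[0.5176, 0.1188, 0.0861], [0.5068, 0.1107, 0.0616]]
232 [[0.5173, 0.1188, 0.0882], [0.5166, 0.1113, 0.0874]]
234 [[0.5171, 0.1188, 0.0902], [0.5166, 0.1114, 0.0899]]
```

View pics/s9c.png

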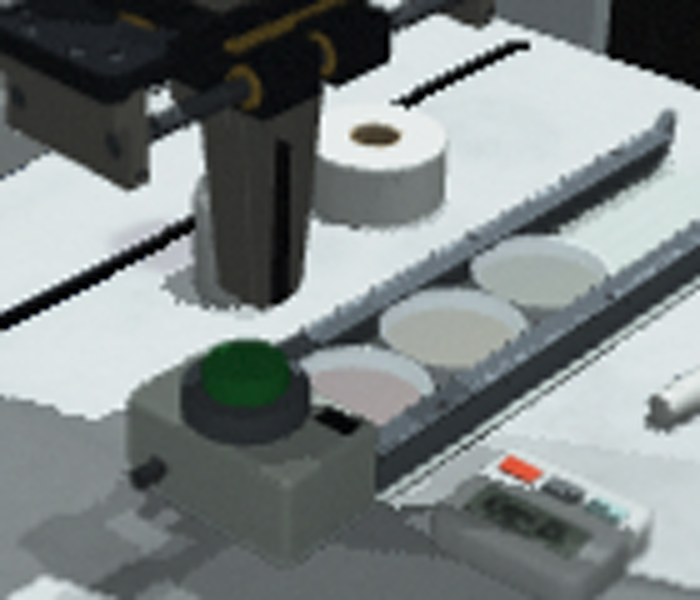

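View pics/w9.png

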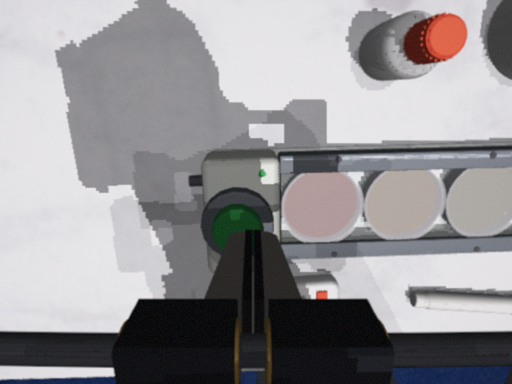

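Call:
jog_arm(commands=[[[0.001,0.004,-0.007],-0.5],[[0.001,0.006,-0.003],-0.5],[[0,0.004,0],0],[[0,0,0],0]])

```text
clock: 12.15
position: [0.5086, 0.1262, 0.0683]
ee_rot: [[-1.0, 0.018, -0.023], [0.022, -0.015, -1.0], [-0.018, -1.0, 0.014]]
force: [0.7, -0.1, -0.0]
width: 0.0002
```

Call:
jog_arm(commands=[[[0.001,0.004,0.001],0],[[0.0005,0.004,0.001],0],[[0,0.003,0],0],[[0,0,0],0]])

```text
clock: 12.55
position: [0.5074, 0.1241, 0.0567]
ee_rot: [[-1.0, 0.018, -0.022], [0.022, -0.014, -1.0], [-0.019, -1.0, 0.014]]
force: [-1.2, 0.6, 2.1]
width: 0.0003
```

Call:
jog_arm(commands=[[[0,0.003,0],0],[[0,0.003,0],0]])

```text
clock: 12.75
position: [0.5076, 0.1241, 0.0518]
ee_rot: [[-1.0, 0.018, -0.023], [0.022, -0.015, -1.0], [-0.019, -1.0, 0.014]]
force: [-8.9, -2.8, 36.4]
width: -0.0
```

Call:
jog_arm(commands=[[[0,0.002,0],0],[[0,0.002,0],0]])

```text
clock: 12.95
position: [0.5077, 0.1241, 0.0521]
ee_rot: [[-1.0, 0.018, -0.023], [0.022, -0.017, -1.0], [-0.018, -1.0, 0.016]]
force: [-7.8, -2.1, 22.8]
width: 0.0003
```

Run:
```python
from h import *
snap('scene','s10')
s=read_state();print(s['position'],s['force'],s['clock'])
p=cv2.imread('pics/s10.png')[170:290,190:330];cv2.imwrite('pics/s10c.png',cv2.resize(p,None,fx=5,fy=5,interpolation=cv2.INTER_CUBIC))
```

```text
[0.50762562 0.12417687 0.0520563 ] [-7.42095195 -1.20463508 25.00030531] 13.0
```

View pics/s10c.png

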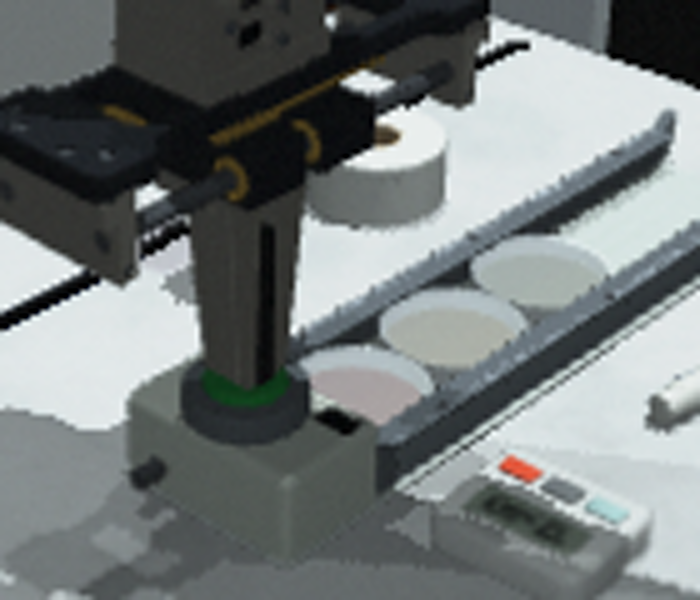

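Call:
jog_arm(commands=[[[0,-0.004,0],0],[[0,-0.008,0],0],[[0,-0.02,0],0],[[0,-0.03,0],0],[[0,-0.03,0],0],[[0,-0.02,0],0],[[0,0,0],0]])

```text
clock: 13.7
position: [0.5054, 0.1258, 0.1685]
ee_rot: [[-1.0, 0.018, -0.022], [0.022, -0.017, -1.0], [-0.018, -1.0, 0.017]]
force: [1.3, -0.0, -0.3]
width: 0.0003
```

Run:
```python
from h import *
snap('scene','s11');snap('wrist','w11')
s=read_state();print(s['position'],s['force'],s['clock'])
a=cv2.imread('pics/s11.png')[170:290,190:330];cv2.imwrite('pics/s11c.png',cv2.resize(a,None,fx=5,fy=5,interpolation=cv2.INTER_CUBIC))
```

```text
[0.50372947 0.12516456 0.16583065] [-0.23331044  0.91846995  0.10133425] 13.8
```

View pics/s11c.png

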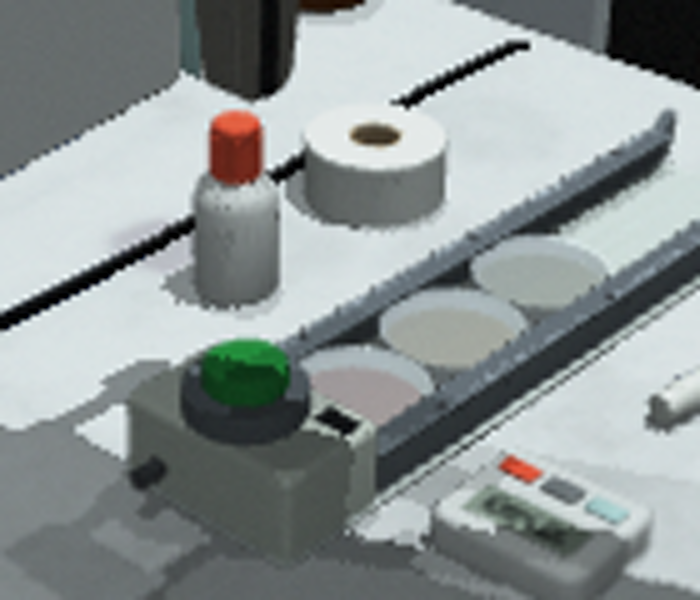

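View pics/w11.png

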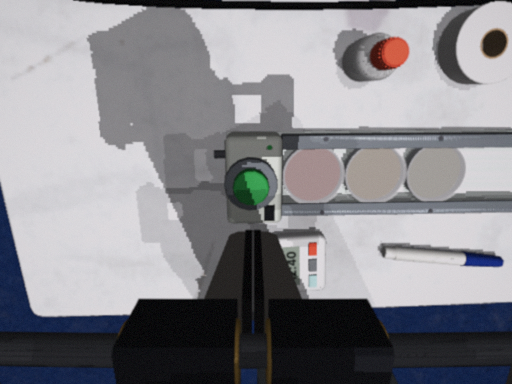

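Run:
```python
from h import *
for u,v,z in [(313,173,.018),(374.5,172,.018),(435,171.5,.018),(251,188,.06)]: print(w('w11',u,v,z).round(4))
print(w('w11',251,188).round(4))
env.close_job()
```

```text
[0.5073 0.0637 0.018 ]
[0.5067 0.0028 0.018 ]
[ 0.5057 -0.058   0.018 ]
[0.5056 0.1251 0.06  ]
[0.5062 0.1251 0.062 ]
the job is handed in; nothing more can be done
```

The row of three dishes is home against the end stop, and the green button was pressed fully down and has come back up. I handed the job in at about 14 s on the clock; it reported no verdict.

- **Push:** I pushed with closed fingertips behind the rear dish only, at about 40 mm/s and slower near the end. The row stopped with the force steady at 4–5 N. At that point the front dish measured about 62 mm short of the button centre, which matches its home position.
- **First pass missed:** The closed fingertips sit about 26 mm higher than the stated tool data. My first approach therefore passed about 16 mm above the rear dish without touching anything. I found this in the camera depth, backed off, lowered the fingers and pushed properly.
- **Button:** It bottomed out at 25–36 N, against a spring of about 4 N. That is harder than needed, though well under the wrist limit of 120 N. A picture during the press showed the button down.
- **Last checks:**
  - The dishes lie flat and touching, about 61 mm apart.
  - The front dish is against the stop.
  - The button top reads 60–62 mm, so it is up.
  - The bottle, label roll, timer and marker look unmoved.
  - The gripper is clear of everything, and the force is about zero.
- **Small disagreement:** The final wrist view put the dishes 1–4 mm further along the lane than the top view and the expected positions. I put this down to calibration and pixel reading.

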